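Find the brake caliper that takes the disc gauge

ROBOT

A 6-joint arm with a two-finger parallel gripper is mounted at the origin on the work surface. World frame = base frame: x ahead of the robot, y to its left, z up, the work surface at z = 0. Lengths are in m, angles in rad, forces in N, time in s.
With the tool pointing down it reaches from about 0.275 to 1 m from the base axis. Payload 8.4 kg.
Tool frame: the origin (TCP) lies at the very end of the fingers, on their centre line; the grasp point (between the pads) lies 19 mm behind it; z points along the fingers, y is the direction in which the jaws open and shut (so a half turn about z gives the same grasp; the last joint's range is limited). The gripper opens to 85 mm and grips with 20 to 120 N. Pads are 22 mm wide; open, the fingers measure 114 mm over their backs; the gripper's body (76 mm by 85 mm) begins 54 mm behind the grasp point. The pads swing forward as they close: fully open they stand 13 mm farther back than shut.
Start: joints at [1.244, 0.353, 1.633, -0, 1.155, -0.002], TCP at [0.199, 0.592, 0.231] pointing down, gripper open.
Joint ranges: [-2.63, 2.63], [-0.92, 2.1], [0.06, 2.66], [-1.3, 4.44], [0, 2.69], [-3.02, 3.02]. Speed limits (rad/s): [2.22, 2.22, 2.79, 3.14, 3.14, 3.14].

INTERFACE

Orientations are given as a unit quaternion [w, x, y, z].
In Python, from station import bot gives the robot as it stands.
- The arm moves only by the tool servo_tool, never from a script. Its argument "plan" is a list of rows, each a list of 3 entries, a list of its own where there are three numbers: the shift along the world's x, y, z in mm, then the turn, a rotation vector about the world's x, y, z in degrees, then the opening, from 0 (shut) to 1 (fully open). In form: [[[x, y, z], [wx, wy, wz], gripper], ...]. A call has 1 to 8 rows; each row is the pose to reach, as a shift and turn from the pose measured when the call began; what a row does not reach only later rows make up. A row lasts 1/10 s, in which the tool goes at most 50 mm and 8.59 degrees, less where a joint would pass 70% of its speed; a pose out of reach is approached as far as the arm can. A call with a gripper value outside its range is refused whole. The fingers move at their own pace and stop on an object; the grip force is fixed at half the most. Time passes only in rows, so rows that repeat a pose let the fingers close. It gives the time, the measured TCP pose, the force and the opening at its end, in the units of the state.
- bot.state(): the state, without advancing time (a new reading comes with each control period).
- bot.get_image(name): name is "side" or "top"; returns the picture (384x512x3 uint8, blue, green, red); there is no depth.
- bot.get_calibration(name): a dict with "fx", "fy", "cx", "cy" (pixels), "R" (3x3) and "t" (3): a world point X has camera coordinates R X + t. Camera axes: x right, y down, z forward; pixel columns grow to the right and rows downward; lengths in m; the calibration is good to about 2 mm. A picture is of the moment at which its call begins. get_calibration takes no time and is no camera call.
- bot.hand_in(): hands the job in, once; it reports no verdict.
Trained networks look in the newest picture that a camera, given by its name, has taken for a name from the list of things; names that differ only in an ending like _2 or _b are one class to them, and where a whole thing is asked for, a point or a joint stands for the part that bears it (a point fixed in the world has none). Each returns a list of dicts, best first, with "conf" (0 to 1); they miss things now and then, are a little off and sometimes report something else, mostly with a low value. They report only what shows in the picture. A call takes as long as a camera call. They do not tell look-alikes from the thing itself.
- bot.spot_in(thing, camera): "bbox" ([centre column, centre row, width, height] in pixels, round what is visible of it).
- bot.silhouettes(thing, camera): "pixels" (384x512 bool, what is visible of it) and "bbox" ([centre column, centre row, width, height] in pixels, round what is visible of it).
- bot.mark_of(thing, camera): "xy" ([column, row] in pixels: a listed point, or the origin of a listed thing).
The state is a dict: "t": time; "joint_pos": joint angles; "qvel": joint speeds; "joint_torque": joint torques, N m; "ee_pos": TCP position; "orientation": TCP orientation; "contact_force": force on the tool from outside, world axes, zero at the start; "ft_torque": the same for the moment, N m; "gripper_width": opening from 0.0 (shut) to 1.0 (fully open).
Only numpy, scipy, OpenCV 4.12 (cv2) and the standard library are available. Lean on these libraries where they do the work, as an engineer would, in place of code of your own. Each camera call takes 0.05 s, during which the arm holds its last target.

TASK

Only one of the three used brake calipers on the test stand still has free pads; the pads of the other two are seized and look just the same. Take the pad gauge by its orange handle and try its blade, pointing straight down, in the caliper slots: slide it in gently, never forcing it with more than about 20 N, and back out where it jams. Leave it let go of and fully home in the caliper that takes it, and leave the parts lying around where they are.

Things in the scene. Friction and masses are not known exactly. Their poses are not given: they have to be found in the camera images.
- gauge: Pad gauge standing blade-down in a wooden rack, 160 g, 100 mm tall. Origin: middle of the blade's lower tip. Axes when upright: z up through the handle, x along the blade's width, y across its thickness. Orange handle: x 30 mm, y 14 mm, z from 52 to 100 mm; pinch it from above across its 14 mm (along y).
- blade: Steel blade and collar, fixed to the handle; same origin and axes as the gauge. Blade: x 34 mm, y 6 mm, z from 0 to 46 mm, with a rounded tip of radius 3 mm. Collar: x 60 mm, y 18 mm, z from 46 to 52 mm; it rests on the caliper's rim when the blade is home. Do not grip this part: what it bears is the test force.
- rack: Fixed wooden block 100 x 60 mm, 55 mm high, with a 44 x 12 mm slot from above that holds the gauge (slot floor 8 mm above the work surface). Origin: centre of its underside; x along the slot. The gauge lifts straight up; draw it up 50 mm to clear the block.
- stand: Fixed board 150 x 250 mm, 15 mm thick, with three grey brake calipers in a row along its y, 78 mm apart, slots upward and along its x. Each caliper is 100 mm (x) by 62 mm (y), top 77 mm above the work surface; nothing is higher. Origin: centre of the board's underside.
- mouth_left (a point): Centre of the upper rim of the left (stand +y) caliper's slot; axes as the stand's. The slot is open 48 mm (x) by 30 mm (y) at the rim and holds two dark pads 44 mm long, one each side: 12 mm apart at 2 mm below the rim, narrowing evenly to 3 mm apart at 10 mm below, then straight to 52 mm below. Any of the three may be the free one.
- mouth_middle (a point): The same point of the middle caliper, built and looking like the left one. Free pads are sprung and open up to 5 mm each: a push of 5 to 10 N wedges them apart (tip 8 to 14 mm below the rim), then they drag on the blade with less than that, and it goes in 46 mm until its collar meets the rim.
- mouth_right (a point): The same point of the right (stand -y) caliper, built and looking like the left one. Seized pads are rigid: the blade stops hard with its tip 6 to 13 mm below the rim, about where free pads begin to resist too.
- bin: Bystander: loose red open bin 100 x 75 mm, 50 mm high, with old parts in it; origin at the centre of its underside. The bin and the rack stand on opposite sides of the stand, either way round.
- bearing: Bystander: loose steel bearing ring, 52 mm across, 16 mm high, lying flat; origin at the centre of its underside.
- cover: Bystander: loose chrome round cover, 80 mm across, 26 mm high, dome up; origin at the centre of its underside.
Things that resemble listed ones, but are neither listed nor needed, are in the scene too. Leave any green or purple look-alike of the gauge alone.

How it is judged:
On the way, in this order (a step that is already met when the one before it is completed fails the run):
1. the gauge is drawn clear of its rack, held by the handle (height (world z) of gauge above 0.06 m and contact force between the fingers and gauge above 1 N), for 0.1 s.
2. the blade is home in a caliper (((horizontal distance between gauge and mouth_left below 0.008 m and z of gauge in the frame of mouth_left below -0.042 m) or (horizontal distance between gauge and mouth_middle below 0.008 m and z of gauge in the frame of mouth_middle below -0.042 m) or (horizontal distance between gauge and mouth_right below 0.008 m and z of gauge in the frame of mouth_right below -0.042 m))), for 0.1 s.
At the end, for the whole second after the job is handed in: The gauge stands let go of and at rest in one caliper's slot, blade down within 0.1 rad of upright, its tip within 8 mm of the slot's centre seen from above and at least 42 mm below the rim (46 mm is fully home) (((horizontal distance between gauge and mouth_left below 0.008 m and z of gauge in the frame of mouth_left below -0.042 m) or (horizontal distance between gauge and mouth_middle below 0.008 m and z of gauge in the frame of mouth_middle below -0.042 m) or (horizontal distance between gauge and mouth_right below 0.008 m and z of gauge in the frame of mouth_right below -0.042 m)) and angle between gauge's own z axis and vertical below 0.1 rad and linear speed of gauge below 0.01 m/s and contact force between the fingers and gauge below 0.1 N); the robot touches nothing.
It fails at once if the blade is forced: its contact forces, added up, exceed 60 N (the wedging pads double the push, so this is a push of 25 to 30 N into a seized slot) (contact force between blade and anything else above 60 N).
It fails at once if the bin is moved by more than 15 mm (distance of bin from where it was at the start of the episode above 0.015 m).
It fails at once if the bearing is moved by more than 15 mm (distance of bearing from where it was at the start of the episode above 0.015 m).
It fails at once if the cover is moved by more than 15 mm (distance of cover from where it was at the start of the episode above 0.015 m).
It also fails if it takes over 51 s, if anything falls off the work surface, if the arm or the gripper's body presses on something with over 40 N, if the wrist force passes 120 N, or if a joint passes its speed limit or range.

## Working session

There is one attempt and no reset: what is moved stays moved. The work goes in short steps, Python scripts to look and compute and a tool call to move; the robot and the scene stay as the last step left them, time stands still between calls to the robot, and variables do not carry over. Pictures are saved under pics/ and viewed, and the job is handed in when it is done.

Besides the shell and the picture viewer there is one more tool, called after "Request:" by a JSON object that holds its "api" and its "payload", one argument or row to a line. servo_tool: Moves the arm, as the interface text tells. Its arguments: {"type":"object","properties":{"plan":{"type":"array"}},"required":["plan"]}

```bash
mkdir -p pics; ls; cat > h.py <<'E'
import numpy as np, cv2
from station import bot
def ray(cam,u,v):
    c=bot.get_calibration(cam);R=np.array(c["R"]);t=np.array(c["t"])
    d=R.T@np.array([(u-c["cx"])/c["fx"],(v-c["cy"])/c["fy"],1.0]);o=-R.T@t
    return o,d
def at(cam,u,v,z):
    o,d=ray(cam,u,v);return o+d*(z-o[2])/d[2]
def proj(cam,X):
    c=bot.get_calibration(cam);p=np.array(c["R"])@np.array(X)+np.array(c["t"])
    return np.array([c["fx"]*p[0]/p[2]+c["cx"],c["fy"]*p[1]/p[2]+c["cy"]])
def tri(o1,d1,o2,d2):
    A=np.stack([d1,-d2],1);s=np.linalg.lstsq(A,o2-o1,rcond=None)[0]
    a=o1+s[0]*d1;b=o2+s[1]*d2
    return (a+b)/2,np.linalg.norm(a-b)
E
python3 - <<'E'
from h import *
np.set_printoptions(precision=4,suppress=True)
s=bot.state();print(s)
for c in("top","side"):
    cv2.imwrite(f"pics/{c}0.png",bot.get_image(c))
    print(c,ray(c,256,192))
    for th in ("gauge","rack","stand","mouth_left","mouth_middle","mouth_right","bin","bearing","cover"):
        r=bot.mark_of(th,c); print(th,[(np.round(x["xy"],1).tolist(),round(float(x["conf"]),2)) for x in r[:4]])
print(bot.state()["t"])
E
```

```text
pics
{'t': 0.0, 'joint_pos': array([ 1.2436,  0.3537,  1.6342, -0.    ,  1.1552, -0.0024]), 'qvel': array([0.0009, 0.0005, 0.0006, 0.0004, 0.0008, 0.    ]), 'joint_torque': array([ -0.002 , -60.5265, -34.2064,  -0.0001,   0.0095,  -0.    ]), 'ee_pos': array([0.1993, 0.5918, 0.2305]), 'orientation': array([-0.0001,  0.1617,  0.9868, -0.0007]), 'contact_force': array([ 0.2074,  0.7374, -0.3307]), 'ft_torque': array([0.02  , 0.0107, 0.0107]), 'gripper_width': 0.9989738643460695}
top (array([ 0.3956, -0.0323,  1.1312]), array([ 0.1557, -0.028 , -0.9874]))
gauge [([374.9, 214.2], 0.74), ([340.9, 226.6], 0.65), ([339.6, 181.5], 0.54), ([304.4, 239.6], 0.46)]
rack [([340.7, 222.3], 0.6)]
stand [([232.3, 197.9], 0.91)]
mouth_left [([199.4, 186.3], 0.66)]
mouth_middle [([228.7, 194.7], 0.61)]
mouth_right [([254.0, 200.2], 0.93)]
bin [([137.5, 213.9], 0.91)]
bearing [([223.2, 259.6], 0.75)]
cover [([252.8, 124.8], 0.98)]
side (array([ 0.0526, -0.7701,  0.6887]), array([ 0.4928,  0.6725, -0.5523]))
gauge [([243.3, 280.9], 0.98), ([286.8, 300.3], 0.68), ([329.0, 277.0], 0.65), ([324.6, 331.7], 0.62)]
rack [([288.6, 300.0], 0.69), ([237.5, 187.9], 0.56)]
stand [([238.2, 215.1], 0.83), ([284.7, 298.9], 0.41)]
mouth_left [([229.2, 176.9], 0.71), ([236.4, 214.7], 0.54)]
mouth_middle [([234.4, 189.5], 0.69)]
mouth_right [([247.9, 207.8], 0.65)]
bin [([172.6, 177.9], 0.6)]
bearing [([171.0, 238.0], 0.86)]
cover [([316.2, 202.6], 0.64)]
1.0
```

```bash
python3 - <<'E'
import cv2
a=cv2.imread("pics/top0.png");b=cv2.imread("pics/side0.png")
cv2.imwrite("pics/top0c.png",cv2.resize(a[90:300,110:410],(800,560),interpolation=3))
cv2.imwrite("pics/side0c.png",cv2.resize(b[120:360,110:410],(750,600),interpolation=3))
E
```

```text
(no output)
```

View pics/top0c.png

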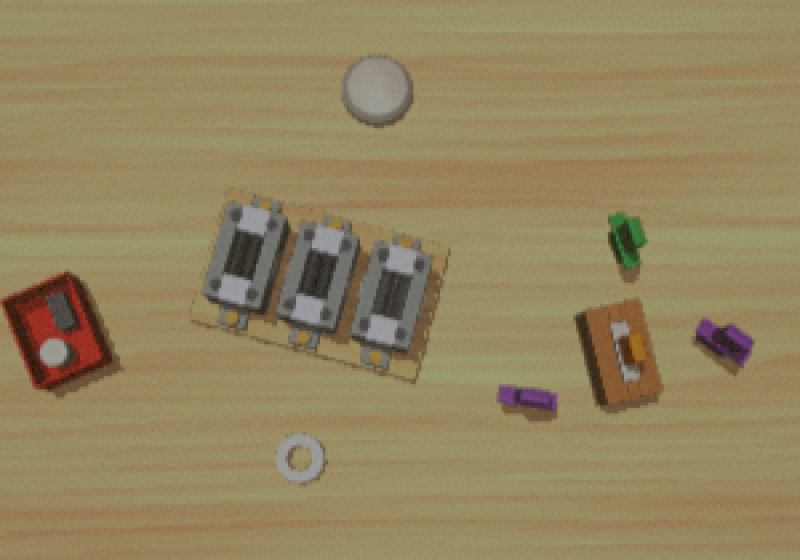

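View pics/side0c.png

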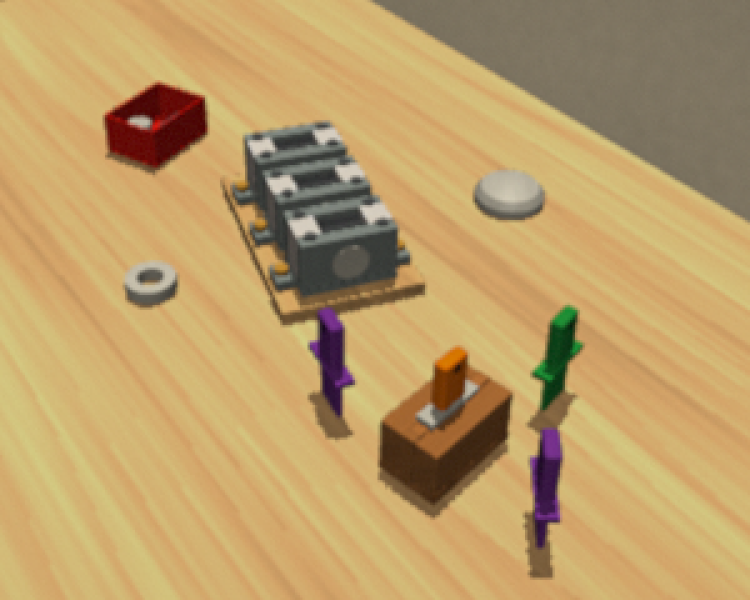

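The orange-handled gauge sits in the rack at top pixel (347,221) and side pixel (290,272). The look-alikes are green at top (345,180), purple at (307,239) and purple at (381,217). I choose the orange one. Next I'll measure it, the slots and the rack.

```bash
python3 - <<'E'
from h import *
np.set_printoptions(precision=4,suppress=True)
for c in("top","side"):
    ims=[bot.get_image(c).astype(float) for _ in range(6)]
    im=np.mean(ims,0).astype(np.uint8);cv2.imwrite(f"pics/{c}_avg.png",im)
    hsv=cv2.cvtColor(im,cv2.COLOR_BGR2HSV)
T,S=(cv2.imread(f"pics/{c}_avg.png") for c in("top","side"))
cv2.imwrite("pics/gT.png",cv2.resize(T[165:265,285:405],(720,600),interpolation=0))
cv2.imwrite("pics/gS.png",cv2.resize(S[240:340,230:350],(720,600),interpolation=0))
cv2.imwrite("pics/sT.png",cv2.resize(T[150:240,180:285],(700,600),interpolation=0))
# triangulate marks
P={"left":((199.4,186.3),(229.2,176.9)),"mid":((228.7,194.7),(234.4,189.5)),"right":((254.0,200.2),(247.9,207.8))}
for k,(a,b) in P.items():
    print(k,at("top",*a,.077),at("side",*b,.077),tri(*ray("top",*a),*ray("side",*b)))
for n,a,b,z in(("rack",(340.7,222.3),(288.6,300),0),("stand",(232.3,197.9),(238.2,215.1),0),("bin",(137.5,213.9),(172.6,177.9),0),("bear",(223.2,259.6),(171,238),0),("cover",(252.8,124.8),(316.2,202.6),0)):
    print(n,at("top",*a,z),at("side",*b,z))
for p in((345,180),(307,239),(381,217)):print(at("top",*p,.05))
E
```

```text
left [0.5792 0.0908 0.077 ] [0.5818 0.0762 0.077 ] (array([0.5848, 0.0897, 0.0684]), np.float64(0.009198517959542121))
mid [0.5553 0.0117 0.077 ] [0.5591 0.0161 0.077 ] (array([0.5552, 0.0113, 0.0809]), np.float64(0.001193757902670209))
right [ 0.5395 -0.0564  0.077 ] [ 0.5413 -0.0706  0.077 ] (array([ 0.5445, -0.0588,  0.0679]), np.float64(0.008508510509362686))
rack [ 0.4826 -0.3076  0.    ] [ 0.4826 -0.3053  0.    ]
stand [0.5575 0.0046 0.    ] [0.5623 0.0047 0.    ]
bin [0.5145 0.2757 0.    ] [0.5042 0.275  0.    ]
bear [0.3819 0.0313 0.    ] [0.3722 0.0206 0.    ]
cover [ 0.7776 -0.058   0.    ] [ 0.7745 -0.0713  0.    ]
[ 0.5973 -0.3136  0.05  ]
[ 0.4343 -0.2005  0.05  ]
[ 0.4919 -0.4086  0.05  ]
```

View pics/gT.png

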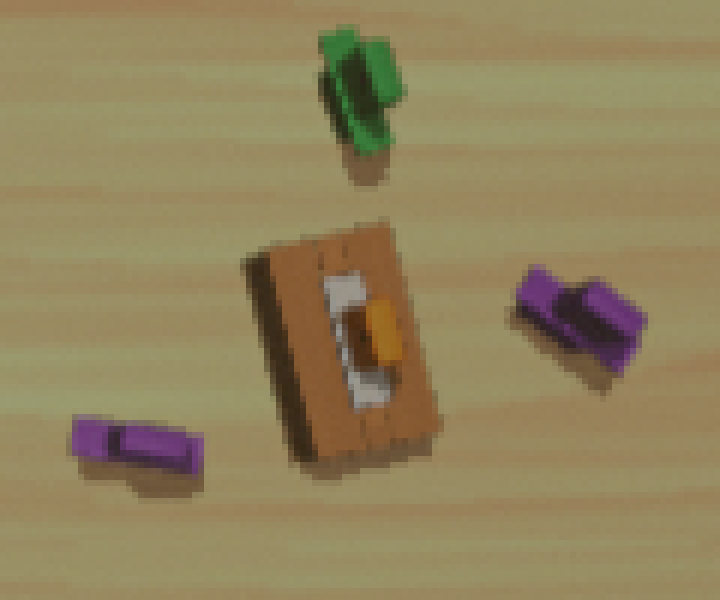

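View pics/gS.png

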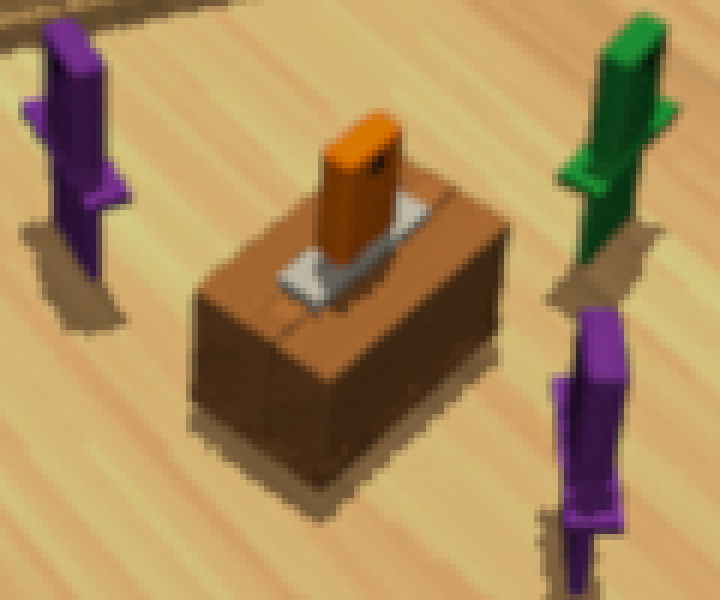

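View pics/sT.png

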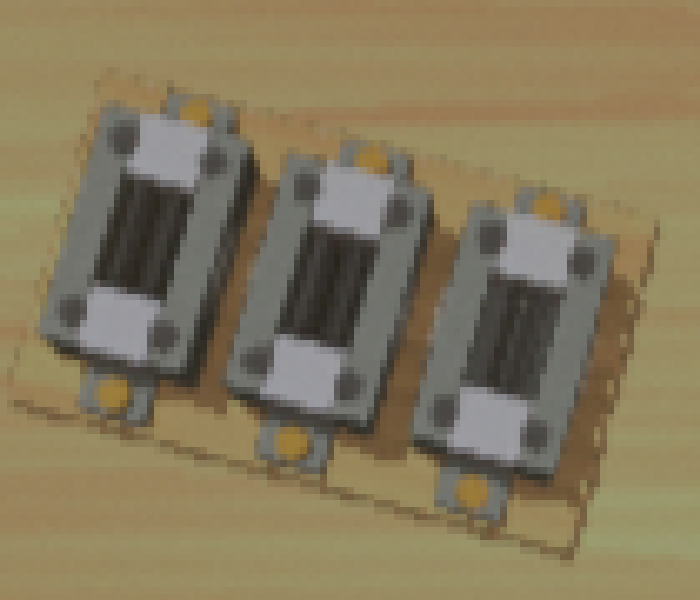

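```bash
cat > fit.py <<'E'
from h import *
from scipy.optimize import minimize
np.set_printoptions(precision=4,suppress=True)
K=8
def poly_mask(pts,off,shape):
    m=np.zeros((shape[0]*K,shape[1]*K),np.uint8)
    p=cv2.convexHull(((np.array(pts)-off+.5)*K).astype(np.int32));cv2.fillConvexPoly(m,p,255)
    return cv2.resize(m,(shape[1],shape[0]),interpolation=cv2.INTER_AREA)/255.
def box(p,sx,sy,z0,z1):
    c,s=np.cos(p[2]),np.sin(p[2])
    return [(p[0]+c*a-s*b,p[1]+s*a+c*b,z) for a in(-sx/2,sx/2) for b in(-sy/2,sy/2) for z in(z0,z1)]
def fitbox(masks,p0,sx,sy,z0,z1,cams=("top","side")):
    def f(q):
        p=[q[0]/1000,q[1]/1000,q[2]/50];e=0
        for c in cams:
            M,(x0,y0)=masks[c]
            P=poly_mask([proj(c,X) for X in box(p,sx,sy,z0,z1)],np.array([x0,y0]),M.shape)
            e+=np.abs(P-M).sum()/M.sum()
        return e
    best=None
    for dy in(-10,-3,3,10):
        r=minimize(f,[p0[0]*1e3,p0[1]*1e3,p0[2]*50+dy],method="Nelder-Mead",options=dict(initial_simplex=None,xatol=.05,fatol=1e-4))
        if best is None or r.fun<best.fun:best=r
    q=best.x;return np.array([q[0]/1000,q[1]/1000,q[2]/50]),best.fun
E
python3 - <<'E'
from fit import *
T,S=(cv2.imread(f"pics/{c}_avg.png") for c in("top","side"))
masks={}
for c,im,(x0,y0,x1,y1) in(("top",T,(335,205,365,235)),("side",S,(270,250,310,295))):
    h=cv2.cvtColor(im[y0:y1,x0:x1],cv2.COLOR_BGR2HSV)
    m=((h[...,0]>=8)&(h[...,0]<=22)&(h[...,1]>215)).astype(float)
    print(c);
    for r in h[::1]: print(" ".join("%02d/%03d"%(a,b) if b>190 else "  .   " for a,b,_ in r[4:26:1])) if c=="top" and 0 else None
    print("\n".join("".join("#" if v else "." for v in r) for r in m))
    masks[c]=(m,(x0,y0))
for cams in(("top","side"),("top",),("side",)):
    print(cams,fitbox(masks,(.485,-.305,0.2),.030,.014,.060,.108,cams))
# stand
gT,gS=(cv2.GaussianBlur(cv2.cvtColor(i,cv2.COLOR_BGR2GRAY),(0,0),.6).astype(np.float32) for i in(T,S))
def grid(p,sx,sy,n=24):
    a,b=np.meshgrid(np.linspace(-sx/2,sx/2,n),np.linspace(-sy/2,sy/2,n));return a.ravel(),b.ravel()
def samp(g,cam,P):
    uv=np.array([proj(cam,X) for X in P],np.float32)
    return cv2.remap(g,uv[:,0].reshape(1,-1),uv[:,1].reshape(1,-1),cv2.INTER_LINEAR).ravel()
n=60
a,b=np.meshgrid(np.linspace(-.034,.034,36),np.linspace(-.024,.024,26));a=a.ravel();b=b.ravel()
ins=(abs(a)<.023)&(abs(b)<.014);out=((abs(a)>.025)|(abs(b)>.016))&(abs(b)<.02+0*b)
def sc(p,cams):
    e=0;c,s=np.cos(p[2]),np.sin(p[2])
    for cam,g in(("top",gT),("side",gS)):
        if cam not in cams: continue
        for k in(-.078,0,.078):
            X=p[0]+c*a-s*(b+k);Y=p[1]+s*a+c*(b+k)
            v=samp(g,cam,np.stack([X,Y,np.full_like(X,.077)],1))
            e+=v[ins].mean()-v[out].mean()
    return e
for cams in(("top","side"),("top",),("side",)):
    f=lambda q:sc((q[0]/1000,q[1]/1000,q[2]/50),cams)
    r=min((minimize(f,[557+dx,8+dy,50*.25+w],method="Nelder-Mead") for dx in(-3,3) for dy in(-4,4) for w in(-3,3)),key=lambda r:r.fun)
    p=r.x/[1000,1000,50];print(cams,p,r.fun)
    c,s=np.cos(p[2]),np.sin(p[2])
    print([(n,np.round([p[0]-s*k,p[1]+c*k],4)) for n,k in(("L",.078),("M",0),("R",-.078))])
E
```

```text
top
..............................
..............................
..............................
..............................
..............................
..............................
..............................
..............................
..............................
..............................
..............................
..............................
..............................
..............................
..............................
..............................
..............................
..............................
..............................
..............................
..............................
..............................
..............................
..............................
..............................
..............................
..............................
..............................
..............................
..............................
side
........................................
........................................
........................................
......................................
[... 1639 characters left out ...]
...
........................................fit.py:18: RuntimeWarning: divide by zero encountered in scalar divide
  e+=np.abs(P-M).sum()/M.sum()
  np.max(np.abs(fsim[0] - fsim[1:])) <= fatol):
Traceback (most recent call last):
  File "fit.py", line 22, in fitbox
    r=minimize(f,[p0[0]*1e3,p0[1]*1e3,p0[2]*50+dy],method="Nelder-Mead",options=dict(initial_simplex=None,xatol=.05,fatol=1e-4))
  File "fit.py", line 17, in f
    P=poly_mask([proj(c,X) for X in box(p,sx,sy,z0,z1)],np.array([x0,y0]),M.shape)
                 ~~~~^^^^^
  File "h.py", line 10, in proj
    c=bot.get_calibration(cam);p=np.array(c["R"])@np.array(X)+np.array(c["t"])
ValueError: time passes only in moves, steps and waits
```

```bash
python3 - <<'E'
s=open("h.py").read()
s=s.replace("def ray","_C={}\ndef cal(n):\n    if n not in _C:_C[n]={k:np.array(v) for k,v in bot.get_calibration(n).items()}\n    return _C[n]\ndef ray",1).replace("c=bot.get_calibration(cam)","c=cal(cam)")
open("h.py","w").write(s)
E
cat > run1.py <<'E'
from fit import *
T,S=(cv2.imread(f"pics/{c}_avg.png") for c in("top","side"))
masks={}
h=cv2.cvtColor(T[205:235,335:365],cv2.COLOR_BGR2HSV)
for r in h[7:26,6:20]: print(" ".join("%02d/%03d/%03d"%tuple(x) for x in r))
m=((h[...,0]>=8)&(h[...,1]>190)&(h[...,2]>130)).astype(float)
print("\n".join("".join("#" if v else "." for v in r) for r in m[5:25]))
masks["top"]=(m,(335,205))
x0,y0=270,250;h=cv2.cvtColor(S[y0:295,x0:310],cv2.COLOR_BGR2HSV)
masks["side"]=(((h[...,0]>=8)&(h[...,0]<=22)&(h[...,1]>215)).astype(float),(x0,y0))
def f(q,cams):
    p=[q[0]/1000,q[1]/1000,q[2]/50];e=0
    for c in cams:
        M,o=masks[c]
        P=poly_mask([proj(c,X) for X in box(p,.03,.014,.108 if c=="top" else .060,.108)],np.array(o),M.shape)
        e+=np.abs(P-M).sum()/M.sum()
    return e
for cams in(("top","side"),("top",),("side",)):
    r=min((minimize(f,[483,-305,w],args=(cams,),method="Nelder-Mead",options=dict(initial_simplex=np.array([[483,-305,w],[489,-305,w],[483,-299,w],[483,-305,w+5]]),xatol=.05,fatol=1e-4)) for w in(-10,-3,3,10,15)),key=lambda r:r.fun)
    print(cams,r.x/[1000,1000,50],r.fun)
gT,gS=(cv2.GaussianBlur(cv2.cvtColor(i,cv2.COLOR_BGR2GRAY),(0,0),.6).astype(np.float32) for i in(T,S))
def samp(g,cam,P):
    c=cal(cam);q=P@c["R"].T+c["t"]
    uv=np.stack([c["fx"]*q[:,0]/q[:,2]+c["cx"],c["fy"]*q[:,1]/q[:,2]+c["cy"]],1).astype(np.float32)
    return cv2.remap(g,uv[:,0].reshape(1,-1),uv[:,1].reshape(1,-1),cv2.INTER_LINEAR).ravel()
a,b=np.meshgrid(np.linspace(-.034,.034,36),np.linspace(-.024,.024,26));a=a.ravel();b=b.ravel()
ins=(abs(a)<.023)&(abs(b)<.014);out=((abs(a)>.025)|(abs(b)>.016))&(abs(b)<.02)
def sc(p,cams,ks=(-.078,0,.078)):
    e=0;c,s=np.cos(p[2]),np.sin(p[2])
    for cam,g in(("top",gT),("side",gS)):
        if cam not in cams: continue
        for k in ks:
            X=p[0]+c*a-s*(b+k);Y=p[1]+s*a+c*(b+k)
            v=samp(g,cam,np.stack([X,Y,np.full_like(X,.077)],1))
            e+=v[ins].mean()-v[out].mean()
    return e
for cams,ks in((("top","side"),(-.078,0,.078)),(("top",),(-.078,0,.078)),(("side",),(-.078,0,.078)),(("top",),(-.078,)),(("top",),(0,)),(("top",),(.078,))):
    f2=lambda q:sc((q[0]/1000,q[1]/1000,q[2]/50),cams,ks)
    r=min((minimize(f2,[557+dx,8+dy,50*w],method="Nelder-Mead") for dx in(-3,3) for dy in(-4,4) for w in(-.3,-.2,.2,.3)),key=lambda r:r.fun)
    p=r.x/[1000,1000,50];c,s=np.cos(p[2]),np.sin(p[2])
    print(cams,p,r.fun,[np.round([p[0]-s*k,p[1]+c*k],4) for k in ks])
E
python3 run1.py
```

```text
17/023/155 19/028/153 21/028/155 19/028/154 15/074/141 14/146/136 14/164/135 14/162/135 15/156/136 14/161/133 14/155/135 16/128/132 20/106/152 20/102/153
19/028/153 19/028/154 19/028/155 21/023/154 13/031/150 13/124/134 14/164/135 14/160/137 14/158/137 14/158/134 14/155/133 16/127/137 21/099/150 21/095/153
21/026/154 19/026/155 18/030/153 21/023/154 16/022/149 13/113/115 14/181/135 14/186/145 14/183/145 14/163/136 14/158/134 15/144/138 22/097/137 24/088/151
19/026/156 18/030/153 17/048/134 16/049/134 11/081/135 15/169/137 17/195/149 17/199/151 17/195/152 14/182/139 14/161/135 14/152/134 19/112/128 24/088/150
19/037/146 14/058/119 14/103/099 12/117/096 13/170/108 17/197/149 18/194/155 18/198/153 18/204/154 16/192/146 14/163/136 14/154/134 18/122/132 23/094/152
17/066/124 13/126/089 13/186/078 14/186/078 14/198/089 17/204/150 18/194/155 18/197/154 18/204/154 16/201/151 14/162/135 14/159/133 16/142/135 21/096/152
15/069/115 13/144/083 14/198/076 13/177/078 13/195/085 15/211/150 19/194/155 18/194/154 18/202/154 17/200/153 14/173/124 14/158/132 14/151/137 21/101/137
20/022/138 13/092/091 
[... 2563 characters left out ...]
side',) [ 0.4804 -0.3027  0.5254] 0.27093527676557344
('top', 'side') [ 0.5604  0.0105 -0.2786] -435.48223876953125 [array([ 0.539 , -0.0645]), array([0.5604, 0.0105]), array([0.5819, 0.0855])]
('top',) [ 0.5614  0.0117 -0.2776] -196.17173767089844 [array([ 0.5401, -0.0633]), array([0.5614, 0.0117]), array([0.5828, 0.0868])]
('side',) [ 0.5591  0.0081 -0.2794] -251.6240692138672 [array([ 0.5376, -0.0669]), array([0.5591, 0.0081]), array([0.5806, 0.0831])]
('top',) [ 0.5566  0.0132 -0.2122] -60.6144905090332 [array([ 0.5402, -0.063 ])]
('top',) [ 0.5615  0.0118 -0.2659] -67.66522979736328 [array([0.5615, 0.0118])]
('top',) [ 0.5643  0.0107 -0.2377] -68.25614929199219 [array([0.5827, 0.0865])]
```

```bash
python3 - <<'E'
from fit import *
def T(u,v):return (285+u/6-.5,165+v/6-.5)
def S(u,v):return (230+u/6-.5,240+v/6-.5)
def yaw(c,a,b,z):
    A=at(c,*a,z);B=at(c,*b,z);d=B-A;return A[:2],B[:2],np.degrees(np.arctan2(d[1],d[0])),np.linalg.norm(d)
print("rack L",yaw("top",T(318,460),T(268,252),.055))
print("rack R",yaw("top",T(440,430),T(388,224),.055))
print("collarL",yaw("top",T(355,408),T(325,278),.061))
print("handleR",yaw("top",T(403,360),T(388,298),.109))
print("S rack front",yaw("side",S(330,380),S(510,230),.055))
print("S rack front",yaw("side",S(193,292),S(330,380),.055))
print("S collar",yaw("side",S(318,312),S(432,210),.061))
print("S handle",yaw("side",S(327,155),S(380,112),.109))
print("S handle",yaw("side",S(350,168),S(402,125),.109))
E
```

```text
rack L (array([ 0.4271, -0.2829]), array([ 0.5224, -0.2644]), np.float64(10.967111745523558), np.float64(0.09708842668747451))
rack R (array([ 0.4398, -0.3394]), array([ 0.5347, -0.3207]), np.float64(11.163828401118282), np.float64(0.09672434130432782))
collarL (array([ 0.4501, -0.2995]), array([ 0.5094, -0.2888]), np.float64(10.250962080371375), np.float64(0.060324056341913214))
handleR (array([ 0.4681, -0.3096]), array([ 0.4952, -0.3045]), np.float64(10.653754246598188), np.float64(0.027585691933366314))
S rack front (array([ 0.4373, -0.3434]), array([ 0.5301, -0.3267]), np.float64(10.22301297890401), np.float64(0.09433195333378705))
S rack front (array([ 0.424 , -0.2872]), array([ 0.4373, -0.3434]), np.float64(-76.73005494862372), np.float64(0.05773061463056039))
S collar (array([ 0.4487, -0.3225]), array([ 0.5101, -0.3083]), np.float64(13.029437206251842), np.float64(0.06302968034297475))
S handle (array([ 0.4636, -0.3049]), array([ 0.4909, -0.299 ]), np.float64(12.24703285558336), np.float64(0.027922124494950313))
S handle (array([ 0.4659, -0.3139]), array([ 0.4928, -0.308 ]), np.float64(12.352015704026687), np.float64(0.027540333745821467))
```

Request:
{"api": "servo_tool", "payload": {
  "plan": [
    [[15,-48,0],[0,0,7],0.5],
    [[30,-96,0],[0,0,14],0.5],
    [[45,-144,0],[0,0,21],0.5],
    [[60,-191,0],[0,0,29.6],0.5],
    [[75,-239,0],[0,0,29.6],0.5],
    [[90,-287,0],[0,0,29.6],0.5],
    [[105,-335,0],[0,0,29.6],0.5],
    [[120,-383,0],[0,0,29.6],0.5]
  ]
}}

```text
t: 2.4
ee_pos: [0.3188, 0.2101, 0.2316]
orientation: [0.0, -0.096, 0.995, 0.0]
contact_force: [1.3, -0.2, 0.1]
gripper_width: 0.503
```

Request:
{"api": "servo_tool", "payload": {
  "plan": [
    [[15,-48,0],[0,0,0],0.5],
    [[30,-96,0],[0,0,0],0.5],
    [[45,-144,0],[0,0,0],0.5],
    [[60,-191,0],[0,0,0],0.5],
    [[75,-239,0],[0,0,0],0.5],
    [[90,-287,0],[0,0,0],0.5],
    [[105,-335,0],[0,0,0],0.5],
    [[120,-383,0],[0,0,0],0.5]
  ]
}}

```text
t: 3.2
ee_pos: [0.4382, -0.1723, 0.2319]
orientation: [0.001, -0.096, 0.995, 0.0]
contact_force: [0.8, -0.3, 0.4]
gripper_width: 0.499
```

Request:
{"api": "servo_tool", "payload": {
  "plan": [
    [[15,-48,0],[0,0,0],0.5],
    [[30,-96,0],[0,0,0],0.5],
    [[41,-131,0],[0,0,0],0.5],
    [[41,-131,-30],[0,0,0],0.5],
    [[41,-131,-70],[0,0,0],0.5],
    [[41,-131,-80],[0,0,0],0.5],
    [[41,-131,-80],[0,0,0],0.5]
  ]
}}

```text
t: 3.9
ee_pos: [0.4782, -0.3026, 0.1506]
orientation: [-0.0, -0.096, 0.995, 0.001]
contact_force: [0.3, -0.0, 1.3]
gripper_width: 0.501
```

```bash
python3 - <<'E'
from fit import *
s=bot.state();print(s["t"],s["ee_pos"],s["orientation"],s["contact_force"],s["joint_pos"])
T,S=bot.get_image("top"),bot.get_image("side")
cv2.imwrite("pics/a.png",np.hstack([cv2.resize(T[165:265,300:400],(400,400),interpolation=0),cv2.resize(S[220:320,230:330],(400,400),interpolation=0)]))
e=s["ee_pos"];print("tcp proj",proj("top",e),proj("side",e),"handle top",proj("top",[.480,-.304,.109]),proj("side",[.480,-.304,.109]))
E
```

```text
3.9 [ 0.4782 -0.3026  0.1506] [-0.0005 -0.0959  0.9954  0.0012] [ 0.311  -0.0478  1.2564] [-0.5677  0.3544  1.8328  0.0016  0.9566 -2.3314]
tcp proj [353.0929 219.2638] [290.2636 245.5639] handle top [349.293  219.9643] [290.2062 261.7606]
```

View pics/a.png

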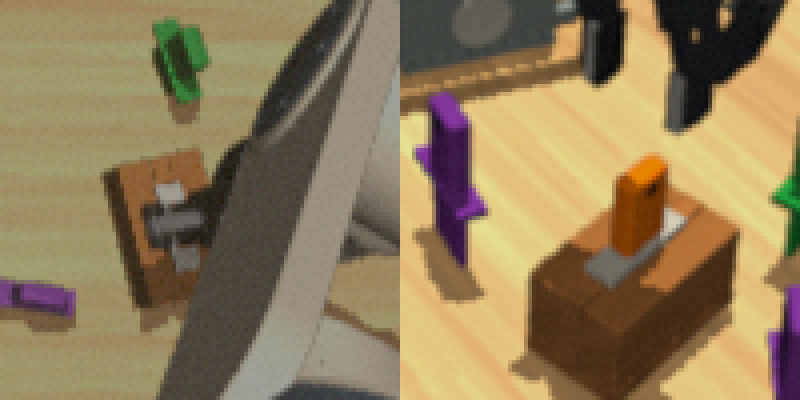

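Request:
{"api": "servo_tool", "payload": {
  "plan": [
    [[2,-1,-25],[0,0,0],0.5],
    [[2,-1,-45],[0,0,0],0.5],
    [[2,-1,-60],[0,0,0],0.5],
    [[2,-1,-72],[0,0,0],0.5],
    [[2,-1,-81],[0,0,0],0.5],
    [[2,-1,-81],[0,0,0],0.5]
  ]
}}

```text
t: 4.6
ee_pos: [0.4816, -0.3043, 0.0716]
orientation: [0.001, -0.096, 0.995, -0.0]
contact_force: [0.2, 0.5, 0.1]
gripper_width: 0.497
```

```bash
python3 - <<'E'
from fit import *
s=bot.state();print(s["t"],s["ee_pos"],s["contact_force"])
S=np.mean([bot.get_image("side").astype(float) for _ in range(2)],0).astype(np.uint8)
cv2.imwrite("pics/b.png",cv2.resize(S[240:300,255:330],(750,600),interpolation=0))
E
```

```text
4.6 [ 0.4816 -0.3043  0.0716] [0.1845 0.5362 0.1493]
```

View pics/b.png

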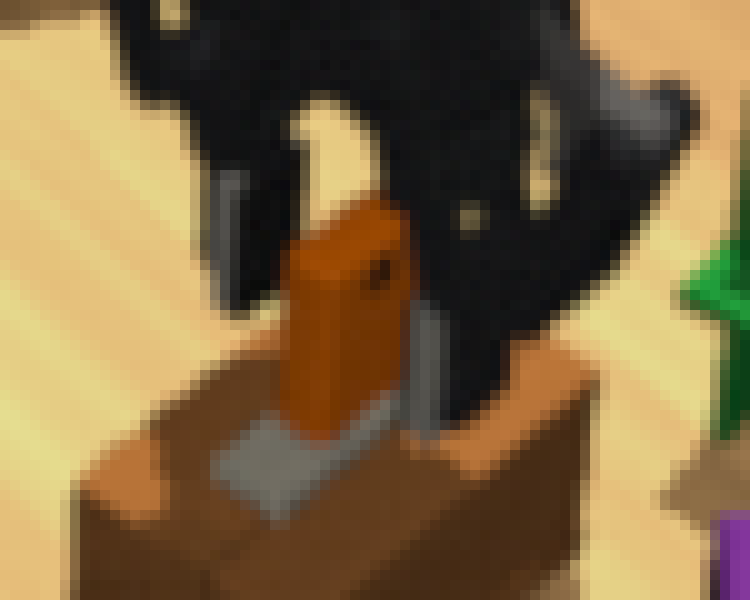

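Request:
{"api": "servo_tool", "payload": {
  "plan": [
    [[0,0,-3],[0,0,0],0.35],
    [[0,0,-3],[0,0,0],0.3],
    [[0,0,-3],[0,0,0],0.25],
    [[0,0,-3],[0,0,0],0.25]
  ]
}}

```text
t: 5.1
ee_pos: [0.4823, -0.3048, 0.0698]
orientation: [0.002, -0.096, 0.995, -0.001]
contact_force: [0.4, -1.0, 0.1]
gripper_width: 0.248
```

```bash
python3 - <<'E'
from fit import *
s=bot.state();print(s["t"],s["ee_pos"],s["contact_force"])
S=np.mean([bot.get_image("side").astype(float) for _ in range(2)],0).astype(np.uint8)
cv2.imwrite("pics/c.png",cv2.resize(S[240:300,255:330],(750,600),interpolation=0))
T=bot.get_image("top");cv2.imwrite("pics/ct.png",cv2.resize(T[200:240,325:375],(750,600),interpolation=0))
E
```

```text
5.1 [ 0.4823 -0.3048  0.0698] [ 0.4155 -1.002   0.0779]
```

View pics/c.png

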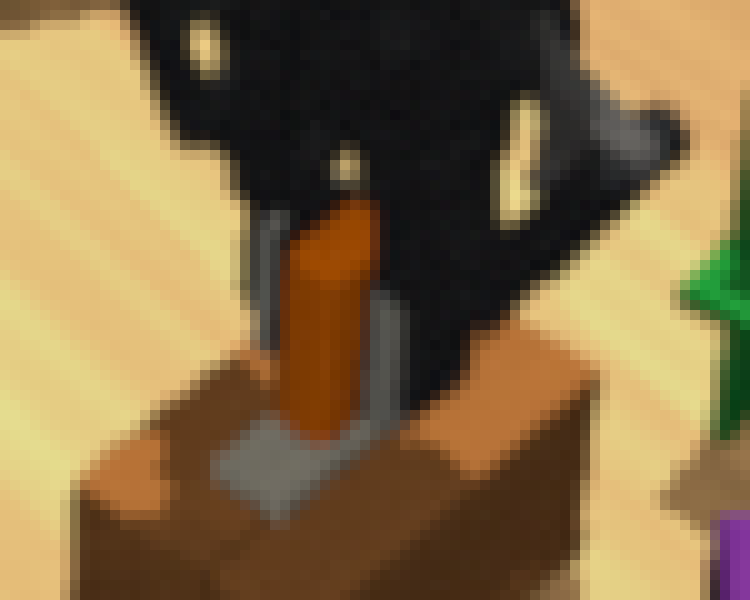

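View pics/ct.png

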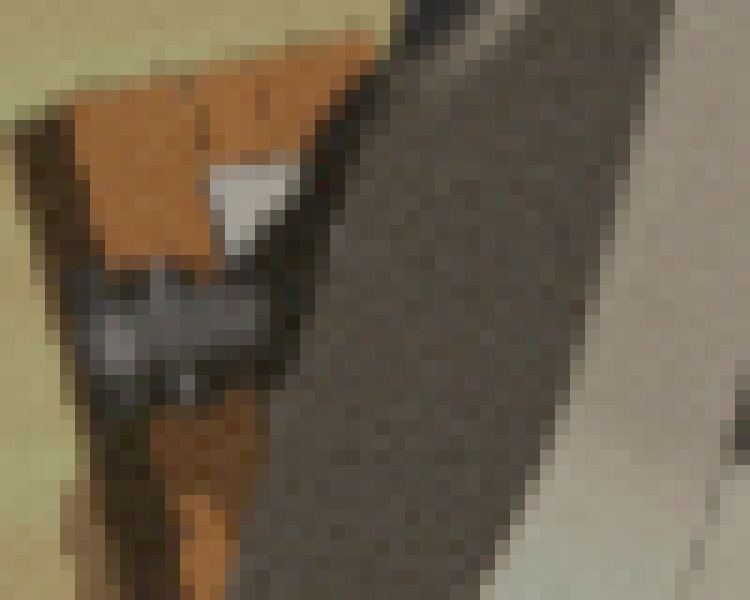

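Request:
{"api": "servo_tool", "payload": {
  "plan": [
    [[0,0,-1],[0,0,0],0.21],
    [[0,0,-1],[0,0,0],0.2],
    [[0,0,-1],[0,0,0],0.19],
    [[0,0,-1],[0,0,0],0.19]
  ]
}}

```text
t: 5.65
ee_pos: [0.4822, -0.3047, 0.0687]
orientation: [0.002, -0.096, 0.995, -0.001]
contact_force: [0.0, -0.4, 0.8]
gripper_width: 0.19
```

Request:
{"api": "servo_tool", "payload": {
  "plan": [
    [[0,0,0],[0,0,0],0.17],
    [[0,0,0],[0,0,0],0.16]
  ]
}}

```text
t: 5.85
ee_pos: [0.4822, -0.3046, 0.0687]
orientation: [0.002, -0.096, 0.995, -0.0]
contact_force: [-0.7, 0.4, 0.8]
gripper_width: 0.165
```

Request:
{"api": "servo_tool", "payload": {
  "plan": [
    [[0,0,0],[0,0,0],0.15],
    [[0,0,0],[0,0,0],0.14],
    [[0,0,0],[0,0,0],0.12]
  ]
}}

```text
t: 6.15
ee_pos: [0.4823, -0.3047, 0.0687]
orientation: [0.002, -0.096, 0.995, -0.0]
contact_force: [0.5, -0.1, 2.5]
gripper_width: 0.159
```

Request:
{"api": "servo_tool", "payload": {
  "plan": [
    [[0,0,0],[0,0,0],0],
    [[0,0,0],[0,0,0],0],
    [[0,0,5],[0,0,0],0],
    [[0,0,20],[0,0,0],0],
    [[0,0,45],[0,0,0],0],
    [[0,0,80],[0,0,0],0],
    [[0,0,110],[0,0,0],0],
    [[0,0,110],[0,0,0],0]
  ]
}}

```text
t: 6.95
ee_pos: [0.4847, -0.3062, 0.1842]
orientation: [0.005, -0.096, 0.995, -0.003]
contact_force: [0.3, -0.0, -1.4]
gripper_width: 0.152
```

```bash
python3 - <<'E'
from fit import *
s=bot.state();print(s["t"],s["ee_pos"],s["orientation"],s["contact_force"],s["gripper_width"])
S=np.mean([bot.get_image("side").astype(float) for _ in range(2)],0).astype(np.uint8)
cv2.imwrite("pics/d.png",cv2.resize(S[200:296,240:360],(750,600),interpolation=0))
E
```

```text
6.95 [ 0.4847 -0.3062  0.1842] [ 0.0049 -0.096   0.9954 -0.003 ] [ 0.3326 -0.0012 -1.4272] 0.15189887268121469
```

View pics/d.png

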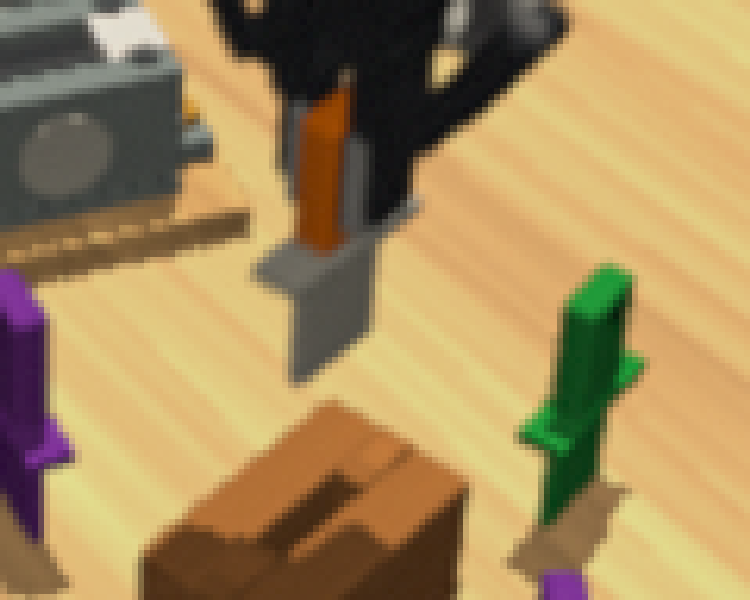

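```bash
cat >> fit.py <<'E'
from scipy.spatial.transform import Rotation as Ro
def turn_to(yawdeg):
    """rotvec (deg, world) to make tool y at given world yaw, pointing down exactly"""
    q=bot.state()["orientation"];C=Ro.from_quat([q[1],q[2],q[3],q[0]])
    a=np.radians(yawdeg);y=np.array([np.cos(a),np.sin(a),0]);z=np.array([0,0,-1.]);x=np.cross(y,z)
    G=Ro.from_matrix(np.stack([x,y,z],1))
    return np.degrees((G*C.inv()).as_rotvec())
E
python3 -c "
from fit import *
print(turn_to(74.05),bot.state()['ee_pos'])"
```

```text
[  0.1671   0.2685 -26.9705] [ 0.4826 -0.3048  0.18  ]
```

Request:
{"api": "servo_tool", "payload": {
  "plan": [
    [[11,46,0],[0,0,-7],0],
    [[22,92,0],[0,0,-14],0],
    [[33,138,0],[0,0,-21],0],
    [[44,184,0],[0.2,0.3,-27],0],
    [[55,225,0],[0.2,0.3,-27],0],
    [[58,240,0],[0.2,0.3,-27],0],
    [[58,240,0],[0.2,0.3,-27],0]
  ]
}}

```text
t: 7.75
ee_pos: [0.54, -0.063, 0.1789]
orientation: [-0.001, 0.137, 0.991, 0.0]
contact_force: [-0.2, -0.8, -2.0]
gripper_width: 0.157
```

Request:
{"api": "servo_tool", "payload": {
  "plan": [
    [[0,0,-15],[0,0,0],0],
    [[0,0,-20],[0,0,0],0],
    [[0,0,-20],[0,0,0],0]
  ]
}}

```text
t: 8.05
ee_pos: [0.5388, -0.064, 0.1577]
orientation: [-0.003, 0.138, 0.99, 0.0]
contact_force: [-0.5, 0.5, -1.0]
gripper_width: 0.155
```

```bash
python3 - <<'E'
from fit import *
s=bot.state();print(s["t"],s["ee_pos"],s["contact_force"],turn_to(74.05))
S=np.mean([bot.get_image("side").astype(float) for _ in range(3)],0).astype(np.uint8)
T=bot.get_image("top")
cv2.imwrite("pics/eS_raw.png",S)
cv2.imwrite("pics/e.png",cv2.resize(S[160:240,205:305],(750,600),interpolation=0))
cv2.imwrite("pics/et.png",cv2.resize(T[150:240,180:285],(700,600),interpolation=0))
E
```

```text
8.05 [ 0.5388 -0.064   0.1577] [-0.5074  0.5021 -1.0164] [-0.0642 -0.3079 -0.101 ]
```

View pics/e.png

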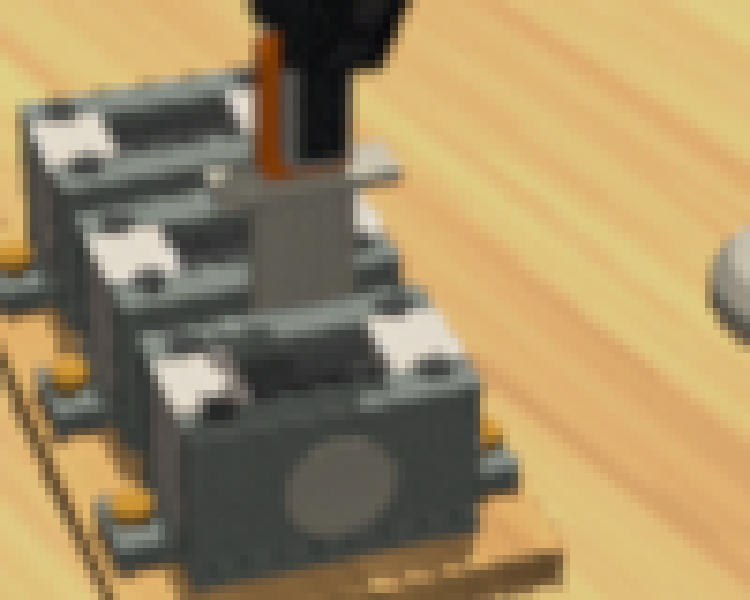

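View pics/et.png

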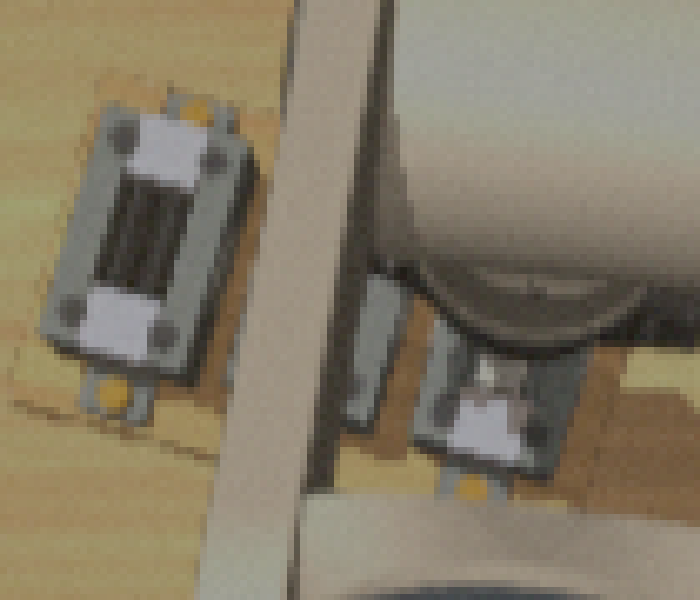

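```bash
cat > ov.py <<'E'
from fit import *
def overlay(img,name,tcp,gx=0.0,win=(160,240,205,305),sc=7.5,yawd=-15.95,stand=(.5604,.0105),zoff=.0597):
    y=np.radians(yawd);c,s=np.cos(y),np.sin(y)
    r0,r1,c0,c1=win
    I=cv2.resize(img[r0:r1,c0:c1],None,fx=sc,fy=sc,interpolation=0)
    def L(pts,col):
        p=[(proj("side",X)-[c0,r0]+.5)*sc for X in pts]
        cv2.polylines(I,[np.array(p,np.int32)],True,col,1)
    g=np.array([tcp[0]+gx*c,tcp[1]+gx*s,tcp[2]-zoff])
    loc=lambda o,a,b,z:(o[0]+c*a-s*b,o[1]+s*a+c*b,z)
    for bb in(-.003,.003):L([loc(g,a,bb,g[2]+z) for a,z in((-.017,0),(.017,0),(.017,.046),(-.017,.046))],(0,0,255))
    L([loc(g,a,b,g[2]+.052) for a,b in((-.03,-.009),(.03,-.009),(.03,.009),(-.03,.009))],(255,0,255))
    for k in(-.078,0,.078):
        L([loc(stand,a,k+b,.077) for a,b in((-.024,-.015),(.024,-.015),(.024,.015),(-.024,.015))],(0,255,0))
    cv2.imwrite(name,I)
E
python3 - <<'E'
from ov import *
overlay(cv2.imread("pics/eS_raw.png"),"pics/e_ov.png",bot.state()["ee_pos"],-.002)
E
```

```text
(no output)
```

View pics/e_ov.png

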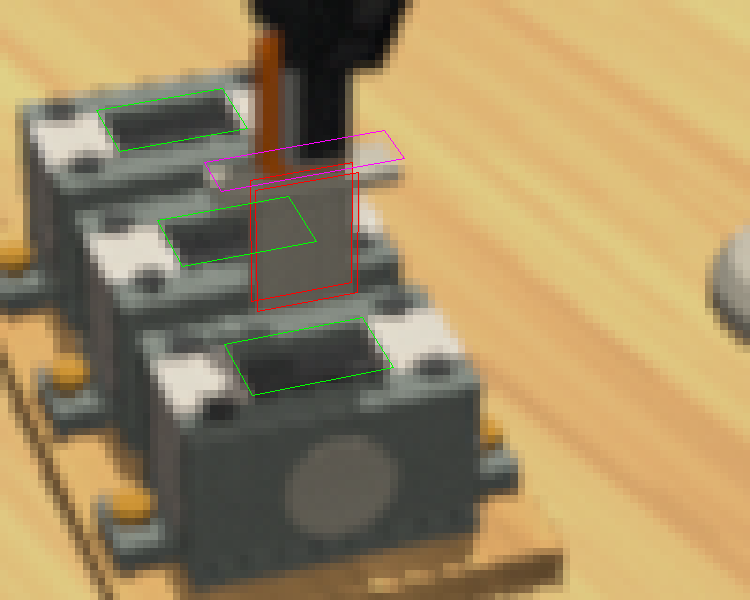

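Request:
{"api": "servo_tool", "payload": {
  "plan": [
    [[3,-1,-8],[0,-0.3,0],0],
    [[3,-1,-16],[0,-0.3,0],0],
    [[3,-1,-20],[0,-0.3,0],0],
    [[3,-1,-20],[0,-0.3,0],0]
  ]
}}

```text
t: 8.65
ee_pos: [0.5425, -0.0646, 0.1383]
orientation: [0.001, 0.138, 0.99, 0.001]
contact_force: [-0.5, -0.6, -2.2]
gripper_width: 0.158
```

Request:
{"api": "servo_tool", "payload": {
  "plan": [
    [[0,0,-1],[0,0,0],0],
    [[0,0,-2],[0,0,0],0],
    [[0,0,-3],[0,0,0],0],
    [[0,0,-3],[0,0,0],0]
  ]
}}

```text
t: 9.05
ee_pos: [0.5425, -0.0645, 0.1352]
orientation: [0.001, 0.138, 0.99, 0.001]
contact_force: [0.1, -1.0, -0.9]
gripper_width: 0.156
```

```bash
python3 - <<'E'
from ov import *
S=np.mean([bot.get_image("side").astype(float) for _ in range(3)],0).astype(np.uint8)
s=bot.state();print(s["t"],s["ee_pos"],s["contact_force"],s["ft_torque"],turn_to(74.05))
cv2.imwrite("pics/f_raw.png",S)
overlay(S,"pics/f_ov.png",s["ee_pos"],-.003,win=(165,225,210,285),sc=10)
cv2.imwrite("pics/f.png",cv2.resize(S[165:225,210:285],None,fx=10,fy=10,interpolation=0))
E
```

```text
9.2 [ 0.5426 -0.0646  0.1354] [ 0.5763  0.0474 -2.1453] [ 0.002  -0.0272  0.0451] [-0.0627  0.0958 -0.1112]
```

View pics/f_ov.png

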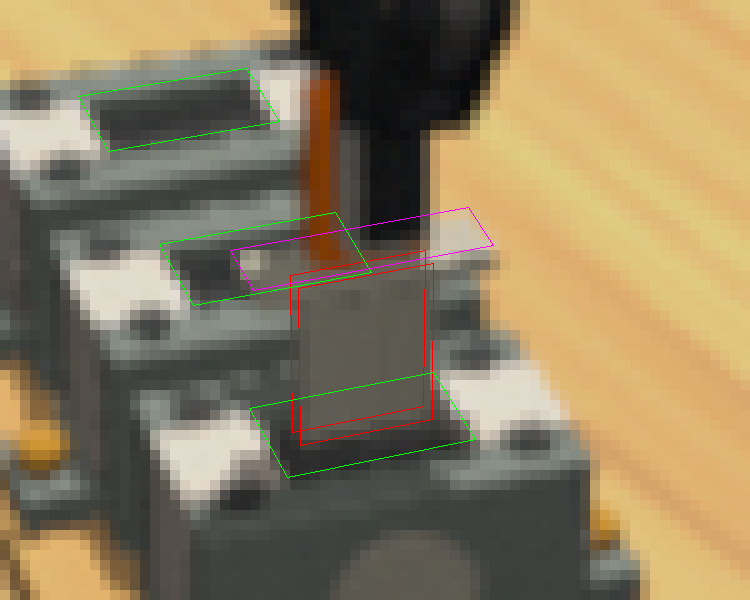

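View pics/f.png

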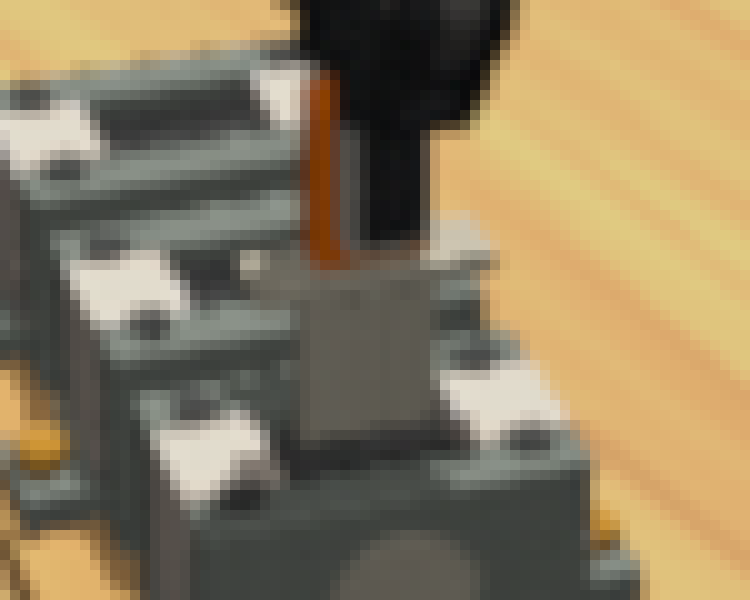

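Request:
{"api": "servo_tool", "payload": {
  "plan": [
    [[0,-0.5,-1],[0,0,0],0],
    [[0,-0.5,-2],[0,0,0],0],
    [[0,-0.5,-3],[0,0,0],0],
    [[0,-0.5,-3],[0,0,0],0]
  ]
}}

```text
t: 9.6
ee_pos: [0.5425, -0.065, 0.1322]
orientation: [0.001, 0.138, 0.99, 0.001]
contact_force: [-0.4, 0.7, -1.5]
gripper_width: 0.152
```

Request:
{"api": "servo_tool", "payload": {
  "plan": [
    [[0,0,-1],[0,0,0],0],
    [[0,0,-1],[0,0,0],0]
  ]
}}

```text
t: 9.8
ee_pos: [0.5424, -0.0651, 0.1311]
orientation: [0.0, 0.138, 0.99, 0.001]
contact_force: [0.1, 0.6, -1.3]
gripper_width: 0.159
```

Request:
{"api": "servo_tool", "payload": {
  "plan": [
    [[0,0,-1],[0,0,0],0],
    [[0,0,-1],[0,0,0],0]
  ]
}}

```text
t: 10.0
ee_pos: [0.5423, -0.065, 0.1299]
orientation: [0.0, 0.138, 0.99, 0.001]
contact_force: [0.3, -0.3, -1.9]
gripper_width: 0.154
```

Request:
{"api": "servo_tool", "payload": {
  "plan": [
    [[0,0,-1],[0,0,0],0],
    [[0,0,-1],[0,0,0],0]
  ]
}}

```text
t: 10.2
ee_pos: [0.5422, -0.065, 0.1288]
orientation: [0.0, 0.138, 0.99, 0.001]
contact_force: [0.3, 0.1, -1.5]
gripper_width: 0.158
```

Request:
{"api": "servo_tool", "payload": {
  "plan": [
    [[0,0,-1],[0,0,0],0],
    [[0,0,-1],[0,0,0],0]
  ]
}}

```text
t: 10.4
ee_pos: [0.5422, -0.065, 0.1277]
orientation: [0.0, 0.138, 0.99, 0.001]
contact_force: [-0.6, 0.0, -1.9]
gripper_width: 0.158
```

Request:
{"api": "servo_tool", "payload": {
  "plan": [
    [[0,0,-0.7],[0,0,0],0],
    [[0,0,-0.7],[0,0,0],0]
  ]
}}

```text
t: 10.6
ee_pos: [0.5424, -0.0648, 0.1271]
orientation: [0.0, 0.138, 0.99, 0.001]
contact_force: [0.4, 1.7, -1.1]
gripper_width: 0.156
```

Request:
{"api": "servo_tool", "payload": {
  "plan": [
    [[0,0.3,-0.7],[0,0,0],0],
    [[0,0.3,-0.7],[0,0,0],0]
  ]
}}

```text
t: 10.8
ee_pos: [0.5426, -0.0647, 0.127]
orientation: [0.001, 0.138, 0.99, 0.001]
contact_force: [-1.0, -0.1, 4.9]
gripper_width: 0.157
```

Request:
{"api": "servo_tool", "payload": {
  "plan": [
    [[0,0.3,-0.7],[0,0,0],0],
    [[0,0.3,-0.7],[0,0,0],0]
  ]
}}

```text
t: 11.0
ee_pos: [0.5426, -0.0646, 0.1269]
orientation: [0.001, 0.138, 0.99, 0.0]
contact_force: [-3.6, 0.9, 7.9]
gripper_width: 0.161
```

Request:
{"api": "servo_tool", "payload": {
  "plan": [
    [[0,0,-1.2],[0,0,0],0],
    [[0,0,-1.2],[0,0,0],0]
  ]
}}

```text
t: 11.2
ee_pos: [0.5428, -0.0647, 0.1269]
orientation: [0.001, 0.138, 0.99, 0.0]
contact_force: [-3.5, 0.7, 12.0]
gripper_width: 0.158
```

Request:
{"api": "servo_tool", "payload": {
  "plan": [
    [[0,0,-1.6],[0,0,0],0],
    [[0,0,-1.6],[0,0,0],0]
  ]
}}

```text
t: 11.4
ee_pos: [0.5429, -0.0647, 0.1268]
orientation: [0.001, 0.138, 0.99, 0.0]
contact_force: [-5.5, 0.9, 17.0]
gripper_width: 0.153
```

Right caliper: it stopped hard at 9.9 mm depth under about 18 N, so it is seized. I'm backing out and trying the middle one.

Request:
{"api": "servo_tool", "payload": {
  "plan": [
    [[0,0,5],[0,0,0],0],
    [[0,0,15],[0,0,0],0],
    [[0,0,30],[0,0,0],0],
    [[8,26,30],[0,0,0],0],
    [[16,52,30],[0,0,0],0],
    [[21,75,30],[0,0,0],0],
    [[21,75,30],[0,0,0],0],
    [[21,75,30],[0,0,0],0]
  ]
}}

```text
t: 12.2
ee_pos: [0.5639, 0.0105, 0.157]
orientation: [0.001, 0.137, 0.991, 0.0]
contact_force: [0.3, -0.0, -0.6]
gripper_width: 0.154
```

```bash
python3 - <<'E'
from ov import *
S=np.mean([bot.get_image("side").astype(float) for _ in range(3)],0).astype(np.uint8)
s=bot.state();print(s["t"],s["ee_pos"],s["contact_force"],turn_to(74.05))
overlay(S,"pics/g_ov.png",s["ee_pos"],-.003,win=(150,210,205,280),sc=10)
E
```

```text
12.35 [0.5637 0.0095 0.1568] [ 0.1971  1.0724 -1.7785] [-0.0103  0.1227 -0.0899]
```

View pics/g_ov.png

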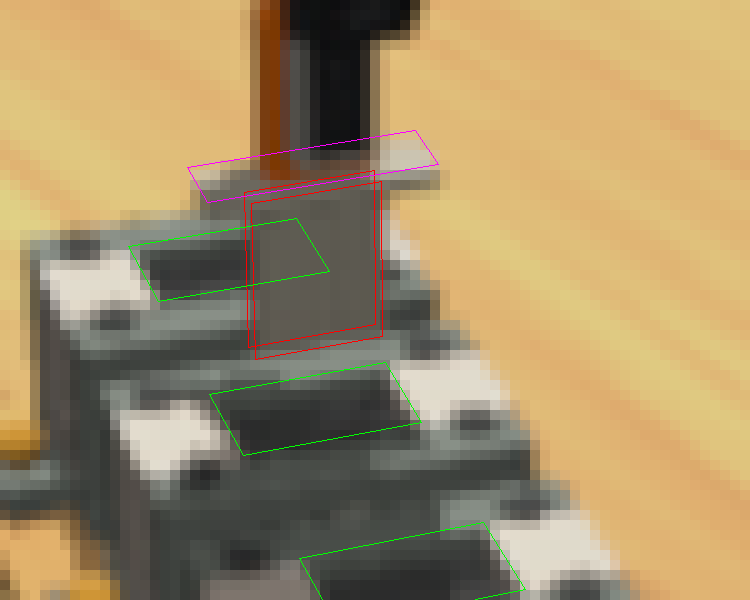

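Request:
{"api": "servo_tool", "payload": {
  "plan": [
    [[0,0.7,-8],[0,0,0],0],
    [[0,0.7,-16],[0,0,0],0],
    [[0,0.7,-22],[0,0,0],0],
    [[0,0.7,-25],[0,0,0],0],
    [[0,0.7,-25],[0,0,0],0]
  ]
}}

```text
t: 12.85
ee_pos: [0.5632, 0.0101, 0.131]
orientation: [0.0, 0.138, 0.99, 0.0]
contact_force: [-0.3, 1.5, -1.7]
gripper_width: 0.157
```

Request:
{"api": "servo_tool", "payload": {
  "plan": [
    [[0,0,-1],[0,0,0],0],
    [[0,0,-2],[0,0,0],0],
    [[0,0,-2],[0,0,0],0]
  ]
}}

```text
t: 13.15
ee_pos: [0.5632, 0.0102, 0.1291]
orientation: [0.0, 0.138, 0.99, 0.0]
contact_force: [0.4, 0.3, -1.6]
gripper_width: 0.157
```

Request:
{"api": "servo_tool", "payload": {
  "plan": [
    [[0,0,-1],[0,0,0],0],
    [[0,0,-1],[0,0,0],0]
  ]
}}

```text
t: 13.35
ee_pos: [0.5633, 0.0102, 0.1281]
orientation: [0.0, 0.138, 0.99, 0.0]
contact_force: [0.2, -0.1, -2.6]
gripper_width: 0.158
```

Request:
{"api": "servo_tool", "payload": {
  "plan": [
    [[0,0,-1],[0,0,0],0],
    [[0,0,-1],[0,0,0],0]
  ]
}}

```text
t: 13.55
ee_pos: [0.5635, 0.0104, 0.1272]
orientation: [0.001, 0.138, 0.99, 0.0]
contact_force: [0.3, 1.0, -0.6]
gripper_width: 0.154
```

Request:
{"api": "servo_tool", "payload": {
  "plan": [
    [[0,0,-0.8],[0,0,0],0],
    [[0,0,-0.8],[0,0,0],0]
  ]
}}

```text
t: 13.75
ee_pos: [0.5637, 0.0104, 0.127]
orientation: [0.001, 0.138, 0.99, 0.0]
contact_force: [-0.6, 0.8, 4.7]
gripper_width: 0.157
```

Request:
{"api": "servo_tool", "payload": {
  "plan": [
    [[0,0,-0.8],[0,0,0],0],
    [[0,0,-0.8],[0,0,0],0]
  ]
}}

```text
t: 13.95
ee_pos: [0.5638, 0.0104, 0.127]
orientation: [0.001, 0.138, 0.99, 0.0]
contact_force: [-2.6, 0.8, 7.8]
gripper_width: 0.159
```

Request:
{"api": "servo_tool", "payload": {
  "plan": [
    [[0,0,-1],[0,0,0],0],
    [[0,0,-1],[0,0,0],0]
  ]
}}

```text
t: 14.15
ee_pos: [0.5638, 0.0104, 0.1269]
orientation: [0.001, 0.138, 0.99, 0.0]
contact_force: [-2.5, 0.4, 10.6]
gripper_width: 0.158
```

Request:
{"api": "servo_tool", "payload": {
  "plan": [
    [[0,0,-1.4],[0,0,0],0],
    [[0,0,-1.4],[0,0,0],0]
  ]
}}

```text
t: 14.35
ee_pos: [0.5639, 0.0104, 0.1268]
orientation: [0.001, 0.138, 0.99, 0.0]
contact_force: [-4.6, 0.3, 13.0]
gripper_width: 0.153
```

Request:
{"api": "servo_tool", "payload": {
  "plan": [
    [[0,0,-1.4],[0,0,0],0],
    [[0,0,-1.4],[0,0,0],0]
  ]
}}

```text
t: 14.55
ee_pos: [0.5639, 0.0104, 0.1269]
orientation: [0.001, 0.138, 0.99, 0.0]
contact_force: [-5.2, 0.3, 14.6]
gripper_width: 0.157
```

The middle one also stopped hard, at 9.8 mm depth under about 16 N, so it is seized too. On to the left.

Request:
{"api": "servo_tool", "payload": {
  "plan": [
    [[0,0,5],[0,0,0],0],
    [[0,0,15],[0,0,0],0],
    [[0,0,30],[0,0,0],0],
    [[8,26,30],[0,0,0],0],
    [[16,52,30],[0,0,0],0],
    [[21,75,30],[0,0,0],0],
    [[21,75,30],[0,0,0],0],
    [[21,75,30],[0,0,0],0]
  ]
}}

```text
t: 15.35
ee_pos: [0.5849, 0.0856, 0.157]
orientation: [0.001, 0.137, 0.991, 0.0]
contact_force: [-0.1, -1.1, -2.0]
gripper_width: 0.157
```

```bash
python3 - <<'E'
from ov import *
S=np.mean([bot.get_image("side").astype(float) for _ in range(3)],0).astype(np.uint8)
s=bot.state();print(s["t"],s["ee_pos"],s["contact_force"],turn_to(74.05))
overlay(S,"pics/k_ov.png",s["ee_pos"],-.003,win=(135,195,200,275),sc=10)
E
```

```text
15.5 [0.5847 0.0847 0.1569] [ 0.0798  0.1073 -1.8456] [-0.0093  0.1449 -0.0551]
```

View pics/k_ov.png

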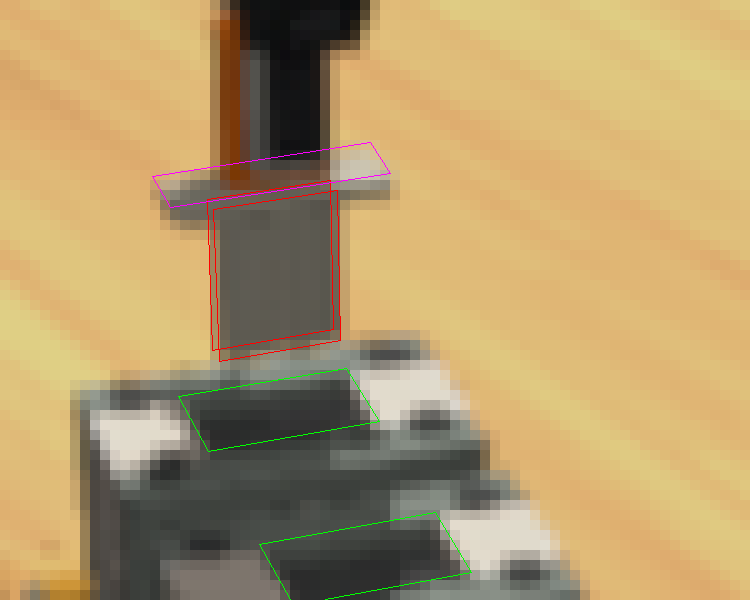

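Request:
{"api": "servo_tool", "payload": {
  "plan": [
    [[0.5,0.7,-8],[0,0,0],0],
    [[0.5,0.7,-16],[0,0,0],0],
    [[0.5,0.7,-22],[0,0,0],0],
    [[0.5,0.7,-26],[0,0,0],0],
    [[0.5,0.7,-26],[0,0,0],0]
  ]
}}

```text
t: 16.0
ee_pos: [0.5846, 0.0852, 0.1299]
orientation: [0.001, 0.138, 0.99, 0.0]
contact_force: [0.4, 0.4, -2.3]
gripper_width: 0.157
```

Request:
{"api": "servo_tool", "payload": {
  "plan": [
    [[0,0,-1],[0,0,0],0],
    [[0,0,-2],[0,0,0],0],
    [[0,0,-2],[0,0,0],0]
  ]
}}

```text
t: 16.3
ee_pos: [0.5847, 0.0852, 0.128]
orientation: [0.001, 0.138, 0.99, 0.0]
contact_force: [1.1, 0.0, -1.6]
gripper_width: 0.158
```

Request:
{"api": "servo_tool", "payload": {
  "plan": [
    [[0,0,-1],[0,0,0],0],
    [[0,0,-1],[0,0,0],0]
  ]
}}

```text
t: 16.5
ee_pos: [0.585, 0.0854, 0.1272]
orientation: [0.001, 0.138, 0.99, 0.0]
contact_force: [0.4, 0.5, -1.8]
gripper_width: 0.157
```

Request:
{"api": "servo_tool", "payload": {
  "plan": [
    [[0,0,-1],[0,0,0],0],
    [[0,0,-1],[0,0,0],0]
  ]
}}

```text
t: 16.7
ee_pos: [0.5852, 0.0854, 0.1265]
orientation: [0.001, 0.138, 0.99, 0.0]
contact_force: [-1.1, 0.8, 1.8]
gripper_width: 0.155
```

Request:
{"api": "servo_tool", "payload": {
  "plan": [
    [[0,0,-1],[0,0,0],0],
    [[0,0,-1],[0,0,0],0]
  ]
}}

```text
t: 16.9
ee_pos: [0.5855, 0.0854, 0.1258]
orientation: [0.001, 0.138, 0.99, 0.0]
contact_force: [-0.4, -0.2, 3.9]
gripper_width: 0.154
```

It's yielding gradually, which is the behaviour of free pads, so I'll continue.

Request:
{"api": "servo_tool", "payload": {
  "plan": [
    [[0,0,-1.5],[0,0,0],0],
    [[0,0,-1.5],[0,0,0],0]
  ]
}}

```text
t: 17.1
ee_pos: [0.5857, 0.0854, 0.1243]
orientation: [0.002, 0.138, 0.99, 0.0]
contact_force: [-0.3, -0.7, 3.2]
gripper_width: 0.153
```

Request:
{"api": "servo_tool", "payload": {
  "plan": [
    [[0,0,-1.5],[0,0,0],0],
    [[0,0,-1.5],[0,0,0],0]
  ]
}}

```text
t: 17.3
ee_pos: [0.5856, 0.0853, 0.1224]
orientation: [0.002, 0.138, 0.99, 0.0]
contact_force: [1.2, 0.0, -0.3]
gripper_width: 0.157
```

Request:
{"api": "servo_tool", "payload": {
  "plan": [
    [[0,0,-2],[0,0,0],0],
    [[0,0,-2],[0,0,0],0]
  ]
}}

```text
t: 17.5
ee_pos: [0.5855, 0.0852, 0.1199]
orientation: [0.001, 0.138, 0.99, 0.0]
contact_force: [0.6, -0.0, -2.6]
gripper_width: 0.157
```

Request:
{"api": "servo_tool", "payload": {
  "plan": [
    [[0,0,-2],[0,0,0],0],
    [[0,0,-4],[0,0,0],0],
    [[0,0,-6],[0,0,0],0],
    [[0,0,-8],[0,0,0],0],
    [[0,0,-8],[0,0,0],0]
  ]
}}

```text
t: 18.0
ee_pos: [0.5852, 0.0852, 0.1113]
orientation: [0.001, 0.138, 0.99, 0.0]
contact_force: [0.7, 0.0, -4.0]
gripper_width: 0.154
```

Request:
{"api": "servo_tool", "payload": {
  "plan": [
    [[0,0,-2],[0,0,0],0],
    [[0,0,-4],[0,0,0],0],
    [[0,0,-6],[0,0,0],0],
    [[0,0,-8],[0,0,0],0],
    [[0,0,-8],[0,0,0],0]
  ]
}}

```text
t: 18.5
ee_pos: [0.5851, 0.0852, 0.1029]
orientation: [0.001, 0.138, 0.99, 0.0]
contact_force: [1.4, 0.6, -2.5]
gripper_width: 0.152
```

Request:
{"api": "servo_tool", "payload": {
  "plan": [
    [[0,0,-2],[0,0,0],0],
    [[0,0,-4],[0,0,0],0],
    [[0,0,-6],[0,0,0],0],
    [[0,0,-8],[0,0,0],0],
    [[0,0,-8],[0,0,0],0]
  ]
}}

```text
t: 19.0
ee_pos: [0.585, 0.0851, 0.0945]
orientation: [0.001, 0.138, 0.99, 0.0]
contact_force: [1.7, 0.3, -3.1]
gripper_width: 0.159
```

Request:
{"api": "servo_tool", "payload": {
  "plan": [
    [[0,0,-1],[0,0,0],0],
    [[0,0,-2],[0,0,0],0],
    [[0,0,-2],[0,0,0],0]
  ]
}}

```text
t: 19.3
ee_pos: [0.5849, 0.0851, 0.0924]
orientation: [0.001, 0.138, 0.99, 0.0]
contact_force: [1.1, 0.1, -1.6]
gripper_width: 0.154
```

Request:
{"api": "servo_tool", "payload": {
  "plan": [
    [[0,0,-1],[0,0,0],0],
    [[0,0,-1],[0,0,0],0]
  ]
}}

```text
t: 19.5
ee_pos: [0.585, 0.0851, 0.0913]
orientation: [0.001, 0.138, 0.99, -0.0]
contact_force: [-0.1, -0.0, -0.2]
gripper_width: 0.161
```

Request:
{"api": "servo_tool", "payload": {
  "plan": [
    [[0,0,-1],[0,0,0],0],
    [[0,0,-1],[0,0,0],0]
  ]
}}

```text
t: 19.7
ee_pos: [0.585, 0.0852, 0.0907]
orientation: [0.001, 0.138, 0.99, 0.0]
contact_force: [-2.6, 0.4, 5.1]
gripper_width: 0.155
```

Request:
{"api": "servo_tool", "payload": {
  "plan": [
    [[0,0,0],[0,0,0],0.2],
    [[0,0,0],[0,0,0],0.35],
    [[0,0,0],[0,0,0],0.5],
    [[0,0,0],[0,0,0],0.5],
    [[0,0,0],[0,0,0],0.5]
  ]
}}

```text
t: 20.2
ee_pos: [0.5849, 0.0851, 0.0906]
orientation: [0.001, 0.138, 0.99, -0.0]
contact_force: [-0.3, 0.5, 0.0]
gripper_width: 0.5
```

```bash
python3 - <<'E'
from ov import *
S=np.mean([bot.get_image("side").astype(float) for _ in range(3)],0).astype(np.uint8)
s=bot.state();print(s["t"],s["ee_pos"],s["contact_force"],s["gripper_width"])
overlay(S,"pics/m_ov.png",[.585,.0852,.0907],-.003,win=(135,195,200,275),sc=10)
E
```

```text
20.35 [0.585  0.0852 0.0907] [ 0.6335 -0.2244  0.6316] 0.4991395498145847
```

View pics/m_ov.png

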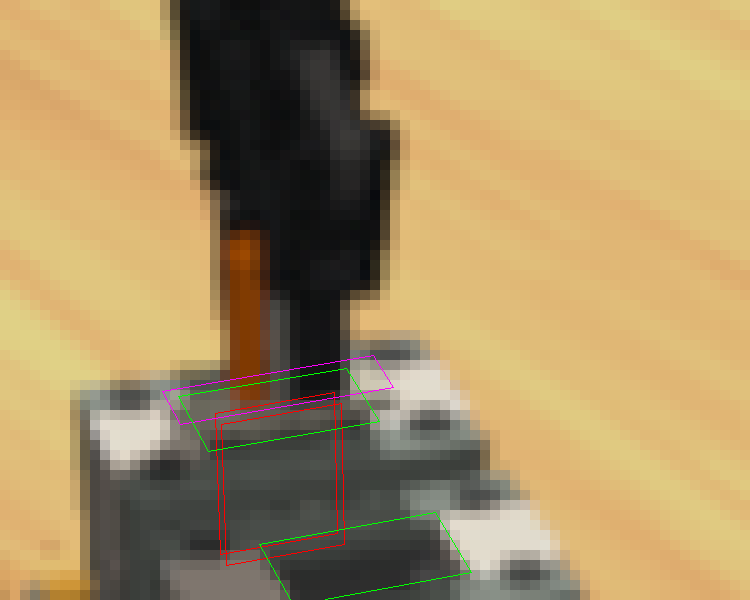

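Request:
{"api": "servo_tool", "payload": {
  "plan": [
    [[0,0,5],[0,0,0],0.5],
    [[0,0,15],[0,0,0],0.5],
    [[0,0,35],[0,0,0],0.5],
    [[0,0,70],[0,0,0],0.5],
    [[0,0,110],[0,0,0],0.5],
    [[0,0,150],[0,0,0],0.5],
    [[0,0,180],[0,0,0],0.5],
    [[0,0,180],[0,0,0],0.5]
  ]
}}

```text
t: 21.15
ee_pos: [0.5874, 0.0855, 0.2767]
orientation: [0.005, 0.138, 0.99, 0.001]
contact_force: [1.4, 0.7, -0.1]
gripper_width: 0.499
```

Request:
{"api": "servo_tool", "payload": {
  "plan": [
    [[0,45,0],[0,0,0],0.5],
    [[0,90,0],[0,0,0],0.5],
    [[-10,135,0],[0,0,0],0.5],
    [[-30,180,0],[0,0,0],0.5],
    [[-50,225,0],[0,0,0],0.5],
    [[-70,270,0],[0,0,0],0.5],
    [[-80,300,0],[0,0,0],0.5],
    [[-80,300,0],[0,0,0],0.5]
  ]
}}

```text
t: 21.95
ee_pos: [0.5054, 0.389, 0.2763]
orientation: [0.005, 0.136, 0.991, 0.002]
contact_force: [0.1, -0.5, -0.2]
gripper_width: 0.497
```

```bash
python3 - <<'E'
from ov import *
S=np.mean([bot.get_image("side").astype(float) for _ in range(3)],0).astype(np.uint8)
T=np.mean([bot.get_image("top").astype(float) for _ in range(3)],0).astype(np.uint8)
s=bot.state();print(s["t"],s["ee_pos"],s["contact_force"],np.abs(s["qvel"]).max())
overlay(S,"pics/n_ov.png",[.585,.0852,.0907],-.003,win=(130,230,160,285),sc=6)
cv2.imwrite("pics/nt.png",cv2.resize(T[90:300,110:410],(800,560),interpolation=3))
cv2.imwrite("pics/nt2.png",cv2.resize(T[150:240,180:285],(700,600),interpolation=0))
for n in("bin","bearing","cover"):
    for c in("top","side"):
        r=bot.mark_of(n,c);print(n,c,[x["xy"] for x in r[:1]])
E
```

```text
22.25 [0.5079 0.3843 0.2767] [ 0.115  -0.5259 -1.512 ] 0.0027369024437428097
bin top [[136.4, 216.8]]
bin side [[172.4, 175.4]]
bearing top [[223.6, 262.0]]
bearing side [[170.7, 238.0]]
cover top [[252.5, 125.9]]
cover side [[316.7, 199.4]]
```

View pics/n_ov.png

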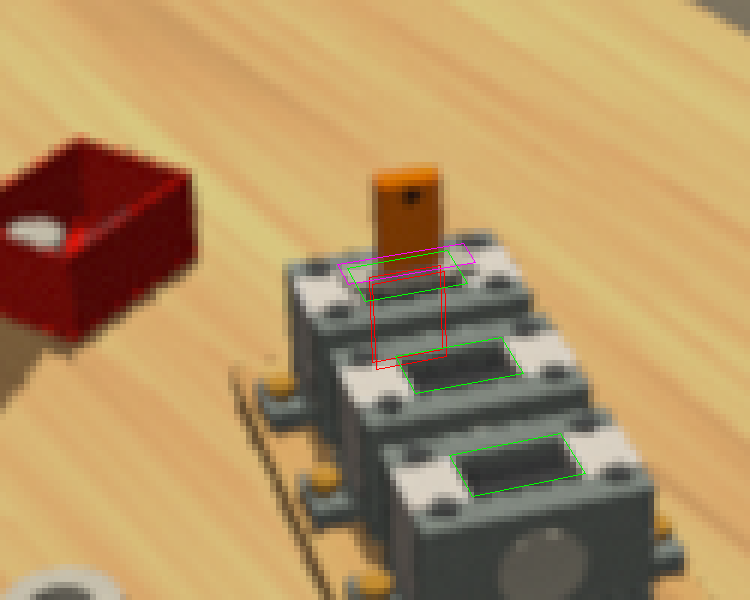

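View pics/nt2.png

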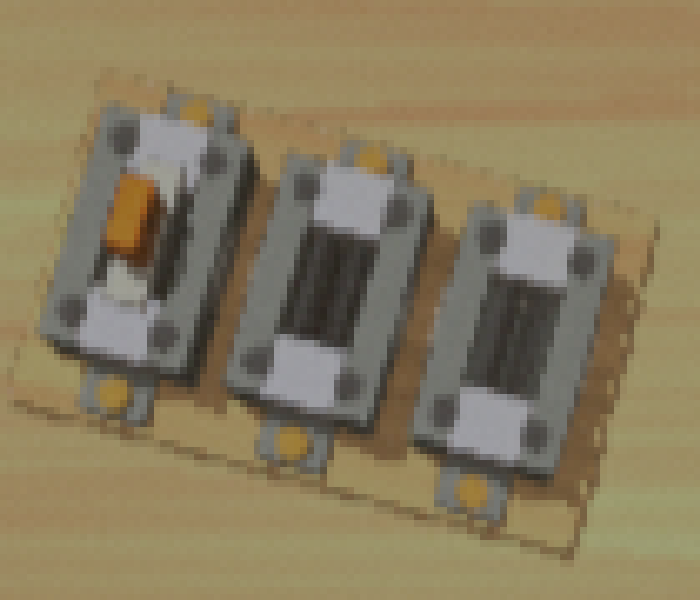

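The side view shows the gauge upright with its collar at the rim. The top view shows the collar at about (201,185), centred on the left slot. The bin, bearing and cover marks are where they were to within the networks' noise, so I'm handing in.

```bash
python3 -c "
from station import bot
print(bot.hand_in())"
```

```text
the job is handed in; nothing more can be done
None
```

The gauge now stands let go of and fully home in the left caliper, the only one of the three that took the blade. I took it by its orange handle and tried the calipers from right to left.

| Caliper | Tip depth | Push | Result |
|---|---|---|---|
| Right | stopped hard at about 10 mm | about 18 N | seized, backed out |
| Middle | stopped hard at about 10 mm | about 16 N | seized, backed out |
| Left | gave way at 9–13 mm, then slid in 46 mm to the collar | about 6 N (about 7 N at the collar) | free |

**Last checks:**
- The side view shows the gauge upright with its collar at the rim.
- The top view shows the collar centred in the left slot.
- The arm was clear and still, about 0.3 m away, and I handed in at about 23 s.
- The bin, bearing and cover marks shifted by at most about 3 pixels, which I take as the networks' noise. I made no finer measurement.

**Disagreements along the way:** the two cameras differed by about 3.5 mm in y on the slot positions. I used the mean, and the low sideways forces along y during the trials bore it out. The gauge sat about 3 mm off the gripper's centre along its width, and I allowed for that in the placing. `hand_in()` gave no verdict.

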